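# Load a full ribbon spool on the wrapping-counter stand

### The job

The ribbon stand on the wrapping counter is empty: mount the full spool of kraft ribbon on its upright spindle, neck up, and turn the spool until it drops over the drive peg and lies flat on the turntable. Lower it gently, never letting it fall down the spindle, and leave the empty spool, the candle and the gift box where they stand.

Things in the scene. Friction and masses are not known exactly. Their poses are not given: they have to be found in the camera images.
- spool: Full spool: white moulded reel wound with brown kraft ribbon, standing on the counter, 0.3 to 0.55 kg. Two flanges, 110 mm diameter, 5 mm thick, undersides 0 and 75 mm up; winding 98 mm diameter; above, a round neck to 128 mm. Bore 21 mm diameter right through. Origin: centre of the underside, on the bore axis; z up the axis to the neck; the four ribs point along +x, -x, +y, -y.
- spool_neck (a point): Centre of the top of the full spool's neck, 128 mm above its underside. The neck is a plain tube, 44 mm outer diameter, 48 mm tall above the upper flange: the place to grip the spool.
- spool_ribs (a point): Point on the spool's axis at the height of its rib tops (94 mm). Four straight ribs, 6 mm thick, 90 degrees apart, stand 14 mm high on the upper flange (its top is 80 mm up) and run from the neck out to 52 mm radius. Pushed sideways they turn the spool once it stands loose on the spindle.
- spool_bore (a point): Mouth of the bore, centre of the spool's underside (same point as the spool's origin). The underside has two drive slots, 12 mm deep and 15 mm wide, opposite each other: they run from the bore along the spool's +x and -x, below two of the ribs, out to 33 mm radius. Nothing on top tells them from the other two ribs. The stand's drive peg must enter one of them, either.
- stand: Ribbon stand, fixed to the counter: dark round cast base, 152 mm diameter, with an upright steel spindle, 18 mm diameter, and an aluminium turntable around it. A wire ribbon guide, 112 mm high, and its foot reach 115 mm from the axis on the stand's -x side; a small brake knob reaches 92 mm out on its +y side. Origin: spindle axis at counter height; z up.
- spindle_tip (a point): Tip of the stand's spindle, 190 mm above the counter. It tapers: 6 mm across at the very top, full 18 mm from 14 mm below it down to the turntable.
- stand_seat (a point): Centre of the turntable's flat top (116 mm diameter, 40 mm above the counter). A steel drive peg, 11 mm diameter, 9 mm high, stands on it 22 mm from the axis, at any angle at the start: not reported, see or feel it. A stiff brake (0.25 N m) holds the turntable. The spool rests askew on the peg, 9 mm too high, until one of its slots is over it; then it drops by its own weight.
- empty_spool: The used-up spool, to be left alone: the same reel, same sizes and axes, 0.15 kg, with almost no ribbon left, so that its thin core (50 mm diameter) shows between the flanges. Origin: centre of its underside.
- candle: Bystander: candle in a closed amber glass jar with dark lid and a paper label, 77 mm diameter, 82 mm high. Origin: centre of its underside.
- gift_box: Bystander: closed paper gift box with grey lid, 92 x 92 mm, 72 mm high. Origin: centre of its underside.
There are look-alikes about, which are no part of the job. There is more than one size of the stand; the job needs the smaller.

How it is judged:
By the outcome, as a careful person would: the job done as asked, in the order asked, and still so for the second after the job is handed in, with the robot touching nothing.
It also fails if it takes over 64 s, if anything falls off the work surface, if the arm or the gripper's body presses on something with over 40 N, if the wrist force passes 120 N, or if a joint passes its speed limit or range.

### The arm

A 6-joint arm with a two-finger parallel gripper is mounted at the origin on the work surface. World frame = base frame: x ahead of the robot, y to its left, z up, the work surface at z = 0. Lengths are in mm, angles in rad, forces in N, time in s.
With the tool pointing down it reaches from about 350 to 775 mm from the base axis. Payload 7.3 kg.
Tool frame: the origin (TCP) lies between the finger pads; the fingertips stand 19 mm ahead of it and the grasp point (between the pads) is the TCP (finger_overhang is the distance from the TCP to the fingertips, in mm); z points along the fingers, y is the line along which they close (so a half turn about z gives the same grasp; the last joint's range is limited). The gripper opens to 92 mm and grips with 3 to 60 N. Pads are 19 mm wide; open, the fingers measure 130 mm over their backs; the gripper's body (75 mm by 190 mm) begins 47 mm behind the grasp point.
Start: joints at [-1.436, 0.342, 1.524, -0, 1.275, -0.146], TCP at [145.512, -504.449, 245.741] pointing down, gripper open.
Joint ranges: [-2.53, 2.53], [-0.77, 2.02], [0.04, 2.7], [-1, 4.14], [0.28, 2.66], [-3.11, 3.11]. Speed limits (rad/s): [2.57, 2.57, 3.14, 3.14, 3.14, 3.14].

### API

Orientations are given as a 3x3 rotation matrix whose columns are the frame's x, y, z axes.
In Python, from cell import observe, grab_frame, camera_params, job_done, recognise, finger_overhang gives the robot as it stands. The module is installed in compiled form; this text tells all that it offers.
- The arm moves only by the tool jog_arm, never from a script. Its argument "rows" is a list of rows, each a list of 2 entries, a list of its own where there are three numbers: the shift along the tool's x, y, z scaled (see below), then the turn about the tool's z scaled (see below). In form: [[[x, y, z], turn], ...]. A call has 1 to 10 rows; each row is the pose to reach, as a shift and turn from the pose commanded when the call began, along the tool's axes at that moment; what a row does not reach only later rows make up. The controller multiplies each number of a shift by 100 mm and each number of a turn by 90 degrees. A row lasts 1/12 s, in which the tool goes at most 41.7 mm and 7.16 degrees, less where a joint would pass 70% of its speed; a pose out of reach is approached as far as the arm can. A call with a number of a shift or a turn outside -1 to 1 is refused whole. A call with a gripper value outside its range is refused whole. "hand" is the opening, from 0 (shut) to 1 (fully open), set as the call begins (left out, the last holds). The fingers move at their own pace and stop on an object; "grip_force" is the grip in N (left out, the last holds). Time passes only in rows, so rows that repeat a pose let the fingers close. It gives the time, the measured TCP pose, the force, the opening and the grip force at its end, in the units of the state.
- observe(): the state, without advancing time (a new reading comes with each control period).
- grab_frame(name): name is "side" or "top" or "wrist"; returns the picture (420x560x3 uint8, blue, green, red); there is no depth.
- camera_params(name): a dict with "fov_y" (degrees; the focal length in pixels is half the picture's height over the tangent of half this angle, whatever the lens; pixels are square), "cx", "cy" (the principal point, pixels), "R" (3x3) and "t" (3): a world point X has camera coordinates R X + t. Camera axes: x right, y down, z forward; pixel columns grow to the right and rows downward; lengths in mm; the calibration is good to about 2 mm. A picture is of the moment at which its call begins: read the wrist's pose just before it. camera_params takes no time and is no camera call; for the wrist camera it gives the pose at the moment of the call.
- job_done(): hands the job in; it is judged then, once.
Trained networks look in the newest picture that a camera, given by its name, has taken for a name from the list of things; names that differ only in an ending like _2 or _b are one class to them, and where a whole thing is asked for, a point or a joint stands for the part that bears it (a point fixed in the world has none). Each returns a list of dicts, best first, with "p" (0 to 1); they miss things now and then, are a little off and sometimes report something else, mostly with a low value. They report only what shows in the picture. A call takes as long as a camera call. They do not tell look-alikes from the thing itself.
- recognise(camera, query): "rect" ([left, top, width, height] in pixels, round what is visible of it).
The state is a dict: "clock": time; "qpos": joint angles; "dq": joint speeds; "joint_torque": joint torques, N m; "tool_pos": TCP position; "eef_rot": TCP orientation; "force": force on the tool from outside, world axes, zero at the start; "wrist_torque": the same for the moment, N m; "opening": opening from 0.0 (shut) to 1.0 (fully open); "grasp_force": force on a finger pad.
Only numpy, scipy, OpenCV 4.12 (cv2) and the standard library are available. Lean on these libraries where they do the work, as an engineer would, in place of code of your own. Each camera call takes 0.05 s, during which the arm holds its last target. There are 200 camera calls.

## Working session

There is one attempt and no reset: what is moved stays moved. The work goes in short steps, Python scripts to look and compute and a tool call to move; the robot and the scene stay as the last step left them, time stands still between calls to the robot, and variables do not carry over. Pictures are saved under pics/ and viewed, at most 10 in all, crops included, and the job is handed in when it is done.

Besides the shell and the picture viewer there is one more tool, called after ">>>" by a JSON object that holds its "fn" and its "kwargs". jog_arm: Moves the arm, as the interface text tells. Shifts and turns lie within -1 to 1; 1 stands for 100 mm of shift or 90 degrees of turn. Its arguments: {"type":"object","properties":{"rows":{"type":"array"},"hand":{"type":"number"},"grip_force":{"type":"number"}},"required":["rows"]}

```bash
mkdir -p pics; ls
python3 - <<'E'
from cell import *
import cv2, numpy as np
o=observe(); print({k:np.round(v,3).tolist() for k,v in o.items()})
ims=[]
for c in ("side","top","wrist"):
    im=grab_frame(c); cv2.imwrite(f"pics/{c}0.png",im)
    p=camera_params(c); print(c,p["fov_y"],p["cx"],p["cy"],np.round(p["R"],3).tolist(),np.round(p["t"],1).tolist())
    for q in ("spool","stand","empty_spool","candle","gift_box","spindle_tip"):
        print(c,q,[(np.round(d["rect"]).tolist(),round(d["p"],2)) for d in recognise(c,q)])
E
```

```text
pics
{'clock': 0.0, 'qpos': [-1.436, 0.343, 1.525, -0.0, 1.275, -0.146], 'dq': [-0.001, -0.001, -0.0, -0.0, -0.0, -0.0], 'joint_torque': [0.002, -43.123, -24.423, 0.072, 0.056, -0.0], 'tool_pos': [145.462, -504.044, 245.051], 'eef_rot': [[0.961, 0.277, -0.0], [0.277, -0.961, 0.002], [0.0, -0.002, -1.0]], 'force': [-0.228, 0.809, -1.086], 'wrist_torque': [0.017, -0.016, 0.028], 'grasp_force': 0.0, 'opening': 1.0}
side 54.000758471893434 286.91947842536337 205.9156911264509 [[-0.998, -0.068, 0.008], [-0.05, 0.644, -0.764], [0.047, -0.762, -0.645]] [526.7, 165.4, 1100.5]
side spool [([278.0, 220.0, 42.0, 59.0], 0.91), ([271.0, 287.0, 52.0, 66.0], 0.61)]
side stand [([332.0, 105.0, 76.0, 90.0], 0.71), ([265.0, 154.0, 57.0, 67.0], 0.64), ([278.0, 223.0, 44.0, 54.0], 0.26)]
side empty_spool [([271.0, 287.0, 52.0, 67.0], 0.78)]
side candle [([187.0, 251.0, 36.0, 47.0], 0.69)]
side gift_box [([192.0, 193.0, 41.0, 44.0], 0.72)]
side spindle_tip [([334.0, 110.0, 71.0, 83.0], 0.59), ([190.0, 191.0, 42.0, 44.0], 0.45)]
top 46.03870181851806 280.32400558517605 208.82477625086327 [[0.0, -1.0, 0.014], [-0.991, -0.002, -0.136], [0.136, -0.014, -0.991]] [-88.1, 539.9, 1388.3]
top spool [([226.0, 202.0, 38.0, 45.0], 0.8)]
top stand [([292.0, 186.0, 63.0, 58.0], 0.87)]
top empty_spool [([150.0, 206.0, 42.0, 41.0], 0.8)]
top candle [([199.0, 132.0, 24.0, 33.0], 0.98)]
top gift_box [([271.0, 112.0, 44.0, 46.0], 0.72), ([296.0, 182.0, 62.0, 64.0], 0.56)]
top spindle_tip [([297.0, 183.0, 62.0, 62.0], 0.7), ([346.0, 260.0, 86.0, 88.0], 0.61)]
wrist 61.57284175639803 276.4947544466048 215.85201480179643 [[0.278, -0.961, -0.0], [-0.931, -0.269, 0.247], [-0.238, -0.068, -0.969]] [-525.3, -30.2, 389.1]
wrist spool []
wrist stand [([124.0, 0.0, 209.0, 176.0], 0.63)]
wrist empty_spool []
wrist candle []
wrist gift_box []
wrist spindle_tip [([121.0, 3.0, 215.0, 174.0], 0.97)]
```

Run:
```python
import cv2,numpy as np
s=cv2.imread("pics/side0.png");t=cv2.imread("pics/top0.png")
a=cv2.resize(s[60:400,140:460],None,fx=1.25,fy=1.25,interpolation=3)
b=cv2.resize(t[80:380,120:460],None,fx=1.17,fy=1.17,interpolation=3)
H=max(a.shape[0],b.shape[0]);f=lambda x:cv2.copyMakeBorder(x,0,H-x.shape[0],0,0,0)
m=np.hstack([f(a),f(b)]);print(m.shape);cv2.imwrite("pics/m0.png",m)
```

```text
(425, 798, 3)
```

View pics/m0.png

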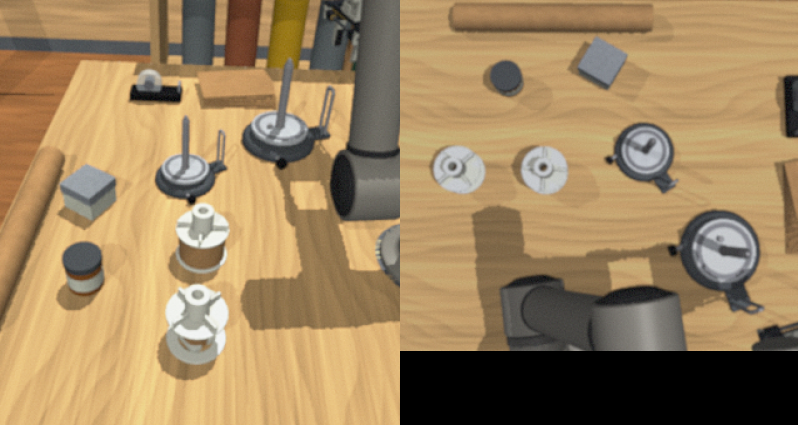

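The side/top pair shows:
- **Spools:** the full one (brown winding) is at top ≈(241,224), side ≈(302,250). The empty look-alike is at top ≈(165,226), side ≈(297,320).
- **Stands:** the smaller is at top ≈(330,212), side ≈(290,190). The larger look-alike is at top ≈(393,294), side ≈(365,165).

I choose the brown-wound spool and the smaller stand, and will check them in a close wrist crop.

```bash
cat > h.py <<'E'
from cell import *
import cv2, numpy as np
def K(p,h=420):
    f=h/2/np.tan(np.radians(p["fov_y"])/2); return np.array([[f,0,p["cx"]],[0,f,p["cy"]],[0,0,1]])
def ray(p,uv):
    R=np.array(p["R"]);C=-R.T@np.array(p["t"])
    d=R.T@np.linalg.inv(K(p))@[uv[0],uv[1],1]; return C,d
def at(p,uv,z):
    C,d=ray(p,uv); return C+d*(z-C[2])/d[2]
def tri(obs):
    A=np.zeros((3,3));b=np.zeros(3)
    for p,uv in obs:
        C,d=ray(p,uv);d=d/np.linalg.norm(d);M=np.eye(3)-np.outer(d,d);A+=M;b+=M@C
    return np.linalg.solve(A,b)
def proj(p,X):
    c=np.array(p["R"])@X+np.array(p["t"]); q=K(p)@c; return q[:2]/q[2]
def tool(o,X):  # jog numbers for moving TCP to X
    return np.array(o["eef_rot"]).T@(np.array(X)-o["tool_pos"])/100
E
python3 - <<'E'
from h import *
t=camera_params("top");s=camera_params("side");w=camera_params("wrist");o=observe()
R=np.array(o["eef_rot"]);Cw=-np.array(w["R"]).T@w["t"]
print("wrist cam in tool",R.T@(Cw-o["tool_pos"]),"\n",np.round(np.array(w["R"])@R,3))
m=lambda x,y:((x-400)/1.17+120,y/1.17+80)
ms=lambda x,y:(x/1.25+140,y/1.25+60)
print("topcam",-np.array(t["R"]).T@t["t"])
print("neck",at(t,m(542,168),128),tri([(t,m(542,168)),(s,ms(203,211))]))
print("empty",at(t,m(453,167),128),tri([(t,m(453,167)),(s,ms(198,294))]))
print("stand",at(t,m(645,152),40),at(s,ms(185,173),40))
print("candle",at(t,(211,146),82),"box",at(t,(293,134),72))
print("knob",at(t,m(610,159),30),"guide",at(t,m(667,184),20))
print("big",at(t,m(720,250),50))
E
```

```text
wrist cam in tool [  67.25729444    0.45937803 -138.47272063] 
 [[ 0.     1.     0.001]
 [-0.969  0.001 -0.247]
 [-0.247 -0.     0.969]]
topcam [ 345.84244305  -67.24548462 1450.03928728]
neck [487.29828703  18.5679423  128.        ] [488.26370159  18.67959555 125.4397206 ]
empty [489.2132782  222.30860927 128.        ] [489.43741113 223.00041761 124.88262188]
stand [ 536.83258946 -228.83647314   40.        ] [ 538.85371492 -203.26173974   40.        ]
candle [713.41038885 110.10358749  82.        ] box [ 752.53720348 -123.23725148   72.        ]
knob [ 520.50065311 -142.97889176   30.        ] guide [ 459.52953266 -284.75398578   20.        ]
big [ 299.0013378  -404.50265537   50.        ]
```

>>> {"fn": "jog_arm", "kwargs": {"rows": [[[0, 0, -0.5], 0], [[0, 0, -0.9], 0], [[0, 0, -0.9], 0], [[0, 0, -0.9], 0]]}}

```text
clock: 1.38
tool_pos: [145.7, -505.6, 339.0]
eef_rot: [[0.961, 0.277, 0.001], [0.277, -0.961, -0.007], [-0.001, 0.007, -1.0]]
force: [-0.0, 0.1, -0.6]
opening: 1.0
grasp_force: 0.0
```

>>> {"fn": "jog_arm", "kwargs": {"rows": [[[0.4, -0.1, 0], 0], [[0.8, -0.25, 0], 0], [[1, -0.33, 0], 0], [[1, -0.33, 0], 0]]}}

```text
clock: 1.72
tool_pos: [235.2, -442.0, 334.3]
eef_rot: [[0.96, 0.281, 0.001], [0.281, -0.96, 0.003], [0.001, -0.003, -1.0]]
force: [0.3, 0.2, 0.5]
opening: 0.997
grasp_force: 0.0
```

>>> {"fn": "jog_arm", "kwargs": {"rows": [[[0.4, -0.1, 0], 0], [[0.8, -0.25, 0], 0], [[1, -0.33, 0], 0], [[1, -0.33, 0], 0]]}}

```text
clock: 2.05
tool_pos: [321.6, -383.1, 334.3]
eef_rot: [[0.96, 0.281, -0.0], [0.281, -0.96, 0.003], [0.001, -0.003, -1.0]]
force: [-0.2, -0.1, -0.4]
opening: 0.999
grasp_force: 0.0
```

>>> {"fn": "jog_arm", "kwargs": {"rows": [[[0.4, -0.1, 0], 0], [[0.8, -0.25, 0], 0], [[1, -0.33, 0], 0], [[1, -0.33, 0], 0]]}}

```text
clock: 2.38
tool_pos: [408.3, -324.3, 334.3]
eef_rot: [[0.96, 0.281, -0.001], [0.281, -0.96, 0.002], [0.0, -0.002, -1.0]]
force: [-1.0, -0.4, 0.1]
opening: 0.995
grasp_force: 0.0
```

>>> {"fn": "jog_arm", "kwargs": {"rows": [[[0.4, -0.1, 0], 0], [[0.8, -0.25, 0], 0], [[1, -0.33, 0], 0], [[1, -0.33, 0], 0]]}}

```text
clock: 2.72
tool_pos: [495.0, -265.3, 334.0]
eef_rot: [[0.96, 0.28, -0.001], [0.28, -0.96, 0.002], [-0.001, -0.002, -1.0]]
force: [-0.3, -0.3, -1.1]
opening: 0.995
grasp_force: 0.0
```

>>> {"fn": "jog_arm", "kwargs": {"rows": [[[0.4, -0.1, 0], 0], [[0.8, -0.25, 0], 0], [[1, -0.33, 0], 0], [[1, -0.33, 0], 0], [[1, -0.33, 0], 0]]}}

```text
clock: 3.13
tool_pos: [579.7, -208.3, 334.2]
eef_rot: [[0.961, 0.278, -0.003], [0.278, -0.961, -0.0], [-0.002, -0.001, -1.0]]
force: [-0.0, -0.4, -0.2]
opening: 1.0
grasp_force: 0.0
```

Run:
```python
from h import *
import pickle
w=camera_params("wrist"); im=grab_frame("wrist"); pickle.dump((w,observe()),open("w1.pkl","wb"))
cv2.imwrite("pics/w1.png",im)
print([(np.round(d["rect"]).tolist(),round(d["p"],2)) for d in recognise("wrist","spindle_tip")])
```

```text
[([318.0, 329.0, 75.0, 11.0], 0.93), ([209.0, 151.0, 133.0, 167.0], 0.79), ([0.0, 0.0, 78.0, 22.0], 0.41)]
```

View pics/w1.png

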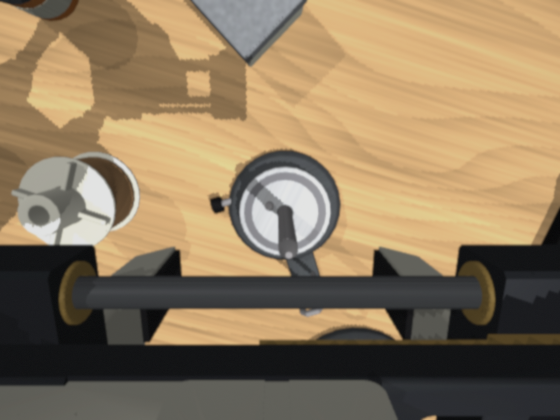

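The wrist view shows the smaller stand: turntable centre ≈(285,207), spindle tip ≈(289,257), knob at (217,204), guide towards (310,290). The brown-wound full spool is at (66,205). Next I enlarge the turntable to find the peg.

Run:
```python
from h import *
im=cv2.imread("pics/w1.png")
a=cv2.resize(im[145:270,225:345],None,fx=4.6,fy=4.6,interpolation=2);cv2.imwrite("pics/w1c.png",a);print(a.shape)
```

```text
(575, 552, 3)
```

View pics/w1c.png

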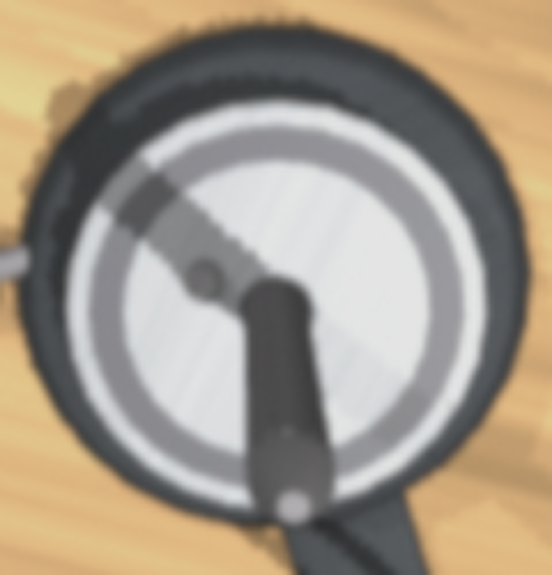

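Enlarged, the peg is the small dark disc at crop (205,279), which is image ≈(269.6,205.7). The turntable centre is ≈(285,211.5) and the spindle tip ≈(288.7,255.2).

Run:
```python
from h import *
import pickle
w,o=pickle.load(open("w1.pkl","rb"))
c=lambda x,y:(225+x/4.6,145+y/4.6)
ce=at(w,c(276,306),40); pg=at(w,c(205,281),47); tip=at(w,c(293,507),190)
print("ctr",ce,"peg",pg,"tip",tip)
for e in(c(66,306),c(486,306),c(276,100),c(276,512)): print(np.linalg.norm((at(w,e,40)-ce)[:2]))
d=pg-tip; print("peg r",np.hypot(*d[:2]),"ang",np.degrees(np.arctan2(d[1],d[0])), "ang vs ctr",np.degrees(np.arctan2(*(pg-ce)[1::-1])),np.hypot(*(pg-ce)[:2]))
C=-np.array(w["R"]).T@w["t"];print("cam",C)
im=cv2.imread("pics/w1.png");print("neck",at(w,(38,214),128))
b=at(w,(66,205),80);print(b)
t=camera_params("top");
print("expected tip in top",proj(t,tip),"ctr",proj(t,ce))
X=[488,18.7,128]
print("tool shift to spool",tool(observe(),[488,18.7,128]), tool(observe(),[528,30,330]))
```

```text
ctr [ 545.89129211 -229.37043549   40.        ] peg [ 548.81016885 -208.41686281   47.        ] tip [ 544.31292334 -229.67338204  190.        ]
57.6781869286929
57.657981446719276
56.3974114006073
60.20741324380792
peg r 21.727052889552393 ang 78.05408356124079 ang vs ctr 82.06961123890433 21.15589869920004
cam [ 644.80823431 -190.11635211  472.51700425]
neck [494.11738033  17.23452076 128.        ]
[492.71938725  16.61458972  80.        ]
expected tip in top [336.224521   199.27237034] ctr [329.54520387 206.80406164]
tool shift to spool [-0.24308526 -2.44068856  2.07172379] [ 0.16933255 -2.43920814  0.05106094]
```

Run:
```python
from h import *
print(tool(observe(),[485,15,265]))
```

```text
[-0.28431296 -2.41347443  0.70178632]
```

>>> {"fn": "jog_arm", "kwargs": {"rows": [[[-0.05, -0.4, 0], 0], [[-0.1, -0.8, 0], 0], [[-0.1, -0.8, 0], 0]]}}

```text
clock: 3.48
tool_pos: [545.0, -129.8, 336.2]
eef_rot: [[0.96, 0.278, -0.002], [0.278, -0.96, 0.002], [-0.001, -0.003, -1.0]]
force: [1.6, -1.2, 0.7]
opening: 1.001
grasp_force: 0.0
```

>>> {"fn": "jog_arm", "kwargs": {"rows": [[[-0.05, -0.4, 0.1], 0], [[-0.1, -0.8, 0.3], 0], [[-0.1, -0.8, 0.3], 0]]}}

```text
clock: 3.73
tool_pos: [511.7, -55.9, 302.9]
eef_rot: [[0.96, 0.278, -0.007], [0.278, -0.96, 0.003], [-0.006, -0.005, -1.0]]
force: [0.4, 0.2, 0.0]
opening: 1.0
grasp_force: 0.0
```

>>> {"fn": "jog_arm", "kwargs": {"rows": [[[-0.05, -0.4, 0.2], 0], [[-0.08, -0.8, 0.4], 0], [[-0.08, -0.8, 0.4], 0], [[-0.08, -0.8, 0.4], 0], [[-0.08, -0.8, 0.4], 0]]}}

```text
clock: 4.15
tool_pos: [487.2, 14.1, 266.5]
eef_rot: [[0.961, 0.277, 0.002], [0.277, -0.961, -0.001], [0.001, 0.002, -1.0]]
force: [-0.3, -0.4, 0.7]
opening: 1.002
grasp_force: 0.0
```

Run:
```python
from h import *
import pickle
w=camera_params("wrist"); im=grab_frame("wrist"); pickle.dump((w,observe()),open("w2.pkl","wb"))
cv2.imwrite("pics/w2.png",im)
print(observe()["tool_pos"],[(np.round(d["rect"]).tolist(),round(d["p"],2)) for d in recognise("wrist","spool")])
```

```text
[487.66429075  13.81823339 266.69777022] [([217.0, 133.0, 117.0, 116.0], 0.6), ([0.0, 63.0, 143.0, 128.0], 0.51)]
```

View pics/w2.png

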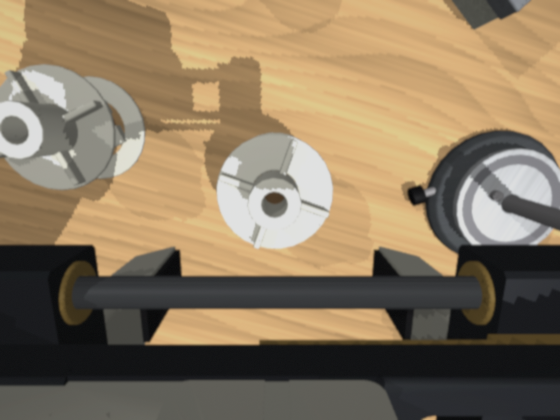

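The full spool is centred: flange ≈(275,191), neck top ≈(274,204). The empty one is at left (50,128) with its bare lower flange showing, and the stand is at right. I take one close crop to measure the neck and ribs.

Run:
```python
from h import *
im=cv2.imread("pics/w2.png")
a=cv2.resize(im[125:255,210:340],None,fx=4.5,fy=4.5,interpolation=2);cv2.imwrite("pics/w2c.png",a)
```

```text
(no output)
```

View pics/w2c.png

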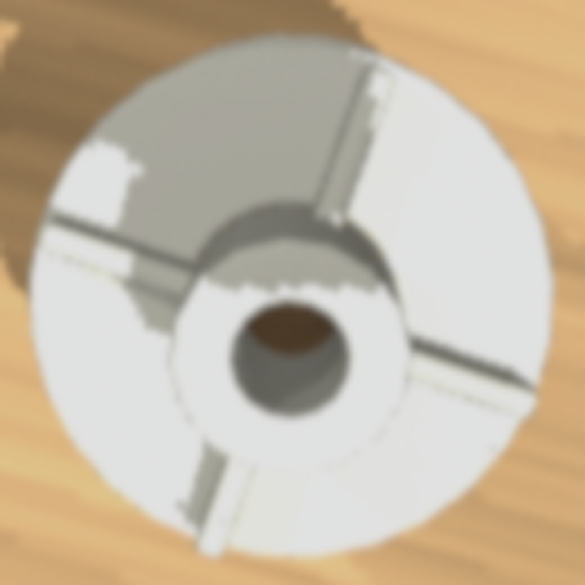

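Run:
```python
from h import *
import pickle
w,o=pickle.load(open("w2.pkl","rb"))
c=lambda x,y:(210+x/4.5,125+y/4.5)
print("bore",at(w,c(290,358),128),"flange",at(w,c(291.5,295),80))
b=at(w,c(290,358),128)
for n,e in dict(R=(531,400),L=(47,238),U=(378,78),D=(212,548)).items():
    v=at(w,c(*e),94)-b; print(n,np.round(v,1),np.degrees(np.arctan2(v[1],v[0])))
R=at(w,c(531,400),94)-at(w,c(47,238),94);U=at(w,c(378,78),94)-at(w,c(212,548),94)
print(np.degrees(np.arctan2(R[1],R[0])),np.degrees(np.arctan2(U[1],U[0])))
oo=observe();X=(b+at(w,c(291.5,295),80))/2
print(tool(oo,[X[0],X[1],117]),np.degrees(np.arctan2(oo["eef_rot"][1][0],oo["eef_rot"][0][0])),oo["qpos"])
```

```text
bore [492.74970788  16.91194197 128.        ] flange [495.47971302  17.6089893   80.        ]
R [ -2.1 -51.1 -34. ] -92.34201498394003
L [  2.7  50.7 -34. ] 86.91401102871954
U [ 50.4  -3.  -34. ] -3.361051047826315
D [-50.4   2.5 -34. ] 177.17397318894194
-92.71279113596849 -3.0935450650957588
[ 0.06778404 -0.01887409  1.49667356] 15.993825149651734 [-1.28627135e-01  2.56066292e-01  1.58696709e+00 -7.44083433e-04
  1.29628862e+00  1.16322657e+00]
```

>>> {"fn": "jog_arm", "kwargs": {"rows": [[[0.06, -0.02, 0.3], 0], [[0.06, -0.02, 0.6], 0], [[0.06, -0.02, 0.9], 0], [[0.06, -0.02, 0.9], 0]]}}

```text
clock: 4.58
tool_pos: [489.8, 17.9, 171.4]
eef_rot: [[0.961, 0.275, -0.009], [0.275, -0.961, 0.001], [-0.008, -0.003, -1.0]]
force: [-1.1, 0.1, 0.8]
opening: 0.996
grasp_force: 0.0
```

>>> {"fn": "jog_arm", "kwargs": {"rows": [[[0, 0, 0.25], 0], [[0, 0, 0.45], 0], [[0, 0, 0.58], 0], [[0, 0, 0.58], 0], [[0, 0, 0.58], 0]]}}

```text
clock: 5.0
tool_pos: [493.0, 18.2, 118.8]
eef_rot: [[0.961, 0.276, 0.001], [0.276, -0.961, -0.0], [0.001, 0.001, -1.0]]
force: [0.1, 0.2, 0.6]
opening: 0.997
grasp_force: 0.0
```

>>> {"fn": "jog_arm", "kwargs": {"rows": [[[0, 0, 0], 0], [[0, 0, 0], 0], [[0, 0, 0], 0], [[0, 0, 0], 0], [[0, 0, 0], 0], [[0, 0, 0], 0], [[0, 0, 0], 0], [[0, 0, 0], 0]], "hand": 0, "grip_force": 35}}

```text
clock: 5.67
tool_pos: [492.3, 18.8, 117.9]
eef_rot: [[0.961, 0.277, 0.001], [0.277, -0.961, -0.001], [0.0, 0.001, -1.0]]
force: [1.4, -3.7, 3.3]
opening: 0.467
grasp_force: 2.7
```

>>> {"fn": "jog_arm", "kwargs": {"rows": [[[0, 0, 0], 0], [[0, 0, 0], 0], [[0, 0, 0], 0], [[0, 0, -0.03], 0], [[0, 0, -0.06], 0], [[0, 0, -0.1], 0], [[0, 0, -0.1], 0], [[0, 0, -0.1], 0], [[0, 0, -0.1], 0]]}}

```text
clock: 6.42
tool_pos: [491.9, 19.1, 127.6]
eef_rot: [[0.961, 0.277, -0.0], [0.277, -0.961, 0.0], [-0.0, -0.0, -1.0]]
force: [0.1, -0.6, -3.9]
opening: 0.463
grasp_force: 35.0
```

>>> {"fn": "jog_arm", "kwargs": {"rows": [[[0, 0, -0.15], 0], [[0, 0, -0.35], 0], [[0, 0, -0.55], 0], [[0, 0, -0.75], 0], [[0, 0, -0.9], 0], [[0, 0, -1], 0]]}}

```text
clock: 6.92
tool_pos: [492.4, 19.1, 229.3]
eef_rot: [[0.961, 0.277, 0.002], [0.277, -0.961, -0.0], [0.002, 0.001, -1.0]]
force: [0.3, 0.3, -3.8]
opening: 0.462
grasp_force: 35.0
```

>>> {"fn": "jog_arm", "kwargs": {"rows": [[[0, 0.05, -0.2], 0], [[0, 0.15, -0.4], 0], [[0, 0.3, -0.6], 0], [[0, 0.5, -0.8], 0], [[-0.05, 0.65, -0.95], 0], [[-0.06, 0.8, -1], 0]]}}

```text
clock: 7.42
tool_pos: [508.8, -60.4, 330.1]
eef_rot: [[0.961, 0.277, 0.003], [0.277, -0.961, -0.001], [0.003, 0.002, -1.0]]
force: [0.5, 1.0, -3.6]
opening: 0.46
grasp_force: 35.0
```

>>> {"fn": "jog_arm", "kwargs": {"rows": [[[0, 0.2, 0], 0], [[0, 0.4, 0], 0], [[0, 0.6, 0], 0], [[-0.05, 0.75, 0], 0], [[-0.06, 0.8, 0], 0], [[-0.06, 0.8, 0], 0], [[-0.06, 0.8, 0], 0]]}}

```text
clock: 8.0
tool_pos: [524.6, -137.5, 327.4]
eef_rot: [[0.961, 0.277, -0.001], [0.277, -0.961, 0.001], [-0.0, -0.001, -1.0]]
force: [-0.4, -0.4, -5.0]
opening: 0.465
grasp_force: 35.0
```

Run:
```python
from h import *
o=observe();print(o["tool_pos"],o["force"],tool(o,[544,-229,335]),o["qpos"],o["clock"])
```

```text
[ 524.58718284 -137.49973384  327.3929997 ] [-0.37003494 -0.38531177 -5.01384901] [-0.06669583  0.93291315 -0.07698691] [-3.97971028e-01  3.26481751e-01  1.32217999e+00  4.99927969e-04
  1.49393176e+00  8.92398756e-01] 8.0
```

>>> {"fn": "jog_arm", "kwargs": {"rows": [[[0, 0.15, -0.08], 0.02], [[-0.02, 0.35, -0.08], 0.04], [[-0.04, 0.55, -0.08], 0.06], [[-0.05, 0.75, -0.08], 0.078], [[-0.06, 0.9, -0.08], 0.078], [[-0.067, 0.933, -0.08], 0.078], [[-0.067, 0.933, -0.08], 0.078], [[-0.067, 0.933, -0.08], 0.078], [[-0.067, 0.933, -0.08], 0.078]]}}

```text
clock: 8.75
tool_pos: [544.2, -228.0, 335.9]
eef_rot: [[0.987, 0.159, 0.0], [0.159, -0.987, 0.0], [0.0, -0.0, -1.0]]
force: [-0.3, -0.1, -3.2]
opening: 0.464
grasp_force: 35.0
```

Run:
```python
from h import *
o=observe();print(o["tool_pos"],o["force"],np.round(o["wrist_torque"],2),o["clock"])
for c in("side","wrist","top"): cv2.imwrite(f"pics/{c}3.png",grab_frame(c))
a=cv2.resize(cv2.imread("pics/side3.png")[70:250,220:380],None,fx=2.5,fy=2.5,interpolation=2)
b=cv2.resize(cv2.imread("pics/top3.png")[140:284,280:410],None,fx=3.125,fy=3.125,interpolation=2)
m=np.hstack([a,b[:a.shape[0]]]) ;print(m.shape);m=m[:600,:800];cv2.imwrite("pics/m3.png",m)
```

```text
[ 544.21746433 -228.04940801  335.91402471] [-0.30820358 -0.13579255 -3.22308278] [0.05 0.01 0.04] 8.75
(450, 806, 3)
```

View pics/m3.png

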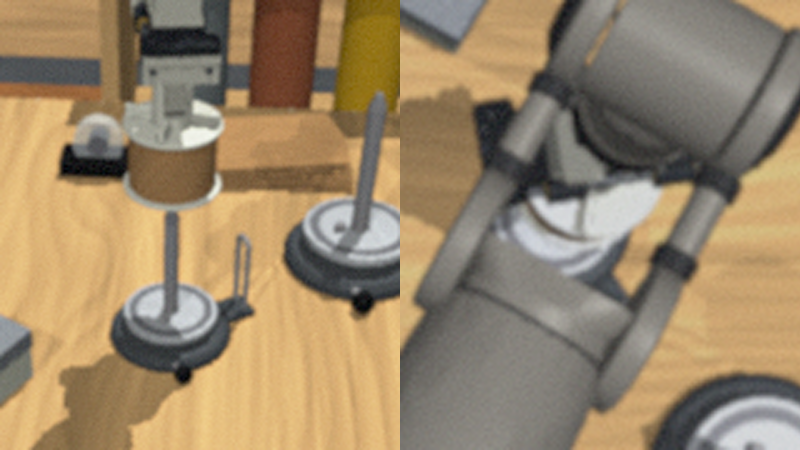

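The side view shows the spool held level and centred over the small stand's spindle, axis at crop x≈173 against tip x≈172. I lower it slowly and watch the force.

>>> {"fn": "jog_arm", "kwargs": {"rows": [[[0, 0.01, 0.08], 0], [[0, 0.01, 0.16], 0], [[0, 0.01, 0.22], 0], [[0, 0.01, 0.27], 0], [[0, 0.01, 0.32], 0], [[0, 0.01, 0.37], 0], [[0, 0.01, 0.42], 0], [[0, 0.01, 0.46], 0], [[0, 0.01, 0.46], 0]]}}

```text
clock: 9.65
tool_pos: [544.1, -230.3, 288.7]
eef_rot: [[0.988, 0.158, -0.001], [0.158, -0.988, 0.001], [-0.001, -0.001, -1.0]]
force: [-0.0, 0.1, -5.1]
opening: 0.464
grasp_force: 35.0
```

Run:
```python
from h import *
o=observe();print(o["tool_pos"],o["force"],np.round(o["wrist_torque"],2),o["clock"])
```

```text
[ 544.08884644 -230.30698926  288.65098877] [-0.00574088  0.09224021 -5.12801928] [-0.   -0.03 -0.03] 9.65
```

>>> {"fn": "jog_arm", "kwargs": {"rows": [[[0, 0, 0.06], 0], [[0, 0, 0.12], 0], [[0, 0, 0.19], 0], [[0, 0, 0.26], 0], [[0, 0, 0.33], 0], [[0, 0, 0.4], 0], [[0, 0, 0.47], 0], [[0, 0, 0.54], 0], [[0, 0, 0.6], 0], [[0, 0, 0.6], 0]]}}

```text
clock: 10.48
tool_pos: [543.9, -230.3, 228.0]
eef_rot: [[0.987, 0.158, -0.002], [0.158, -0.987, 0.001], [-0.002, -0.001, -1.0]]
force: [0.4, 1.7, -5.7]
opening: 0.467
grasp_force: 35.0
```

Run:
```python
from h import *
o=observe();print(o["tool_pos"],o["force"],np.round(o["wrist_torque"],2),o["clock"])
```

```text
[ 543.92162677 -230.25608707  228.0033048 ] [ 0.42317669  1.68253198 -5.69807587] [ 0.43 -0.05  0.06] 10.4833
```

>>> {"fn": "jog_arm", "kwargs": {"rows": [[[0, -0.01, 0.06], 0], [[0, -0.01, 0.12], 0], [[0, -0.01, 0.19], 0], [[0, -0.01, 0.26], 0], [[0, -0.01, 0.33], 0], [[0, -0.01, 0.4], 0], [[0, -0.01, 0.46], 0], [[0, -0.01, 0.52], 0], [[0, -0.01, 0.55], 0], [[0, -0.01, 0.55], 0]]}}

```text
clock: 11.32
tool_pos: [543.9, -229.3, 173.7]
eef_rot: [[0.988, 0.158, -0.001], [0.158, -0.988, 0.001], [-0.001, -0.001, -1.0]]
force: [-0.2, -0.0, -4.4]
opening: 0.466
grasp_force: 35.0
```

Run:
```python
from h import *
o=observe();print(o["tool_pos"],o["force"],np.round(o["wrist_torque"],2),o["clock"])
```

```text
[ 543.87675596 -229.31686813  173.73976103] [-0.23638869 -0.01664683 -4.39191727] [ 0.01  0.08 -0.02] 11.3167
```

Clean so far. I lower in 1.5–2 mm steps towards the peg height (contact expected at TCP≈167; seated ≈158).

>>> {"fn": "jog_arm", "kwargs": {"rows": [[[0, 0, 0.02], 0], [[0, 0, 0.04], 0], [[0, 0, 0.055], 0], [[0, 0, 0.07], 0], [[0, 0, 0.085], 0], [[0, 0, 0.085], 0], [[0, 0, 0.085], 0]]}}

```text
clock: 11.9
tool_pos: [544.3, -229.6, 166.5]
eef_rot: [[0.988, 0.158, 0.001], [0.158, -0.988, -0.0], [0.0, 0.0, -1.0]]
force: [-0.9, 0.2, -2.0]
opening: 0.463
grasp_force: 35.0
```

Run:
```python
from h import *
o=observe();print(o["tool_pos"],o["force"],np.round(o["wrist_torque"],2),o["clock"])
```

```text
[ 544.34212465 -229.57812723  166.54327109] [-0.93255141  0.22510628 -2.03104007] [0.11 0.06 0.02] 11.9
```

>>> {"fn": "jog_arm", "kwargs": {"rows": [[[0, 0, 0.01], 0], [[0, 0, 0.01], 0], [[0, 0, 0.01], 0]]}}

```text
clock: 12.15
tool_pos: [544.5, -229.6, 166.3]
eef_rot: [[0.987, 0.158, 0.001], [0.158, -0.987, -0.001], [0.001, 0.001, -1.0]]
force: [-1.5, 0.4, 5.2]
opening: 0.462
grasp_force: 35.0
```

Run:
```python
from h import *
o=observe();print(o["tool_pos"],o["force"],np.round(o["wrist_torque"],2),o["clock"],o["qpos"])
```

```text
[ 544.506454   -229.59909403  166.33747316] [-1.51528742  0.42481806  5.22245233] [0.46 0.44 0.01] 12.15 [-5.28702894e-01  5.30311858e-01  1.45108152e+00  2.34997253e-05
  1.15869942e+00  8.83793933e-01]
```

It rests on the peg, so the slots are under the other rib pair. I ease the pressure and turn the held spool about 90°, with the last part slow.

>>> {"fn": "jog_arm", "kwargs": {"rows": [[[0, 0, -0.012], -0.05], [[0, 0, -0.012], -0.13], [[0, 0, -0.012], -0.2], [[0, 0, -0.012], -0.28], [[0, 0, -0.012], -0.36], [[0, 0, -0.012], -0.44], [[0, 0, -0.012], -0.52], [[0, 0, -0.012], -0.6], [[0, 0, -0.012], -0.68], [[0, 0, -0.012], -0.75]]}}

```text
clock: 12.98
tool_pos: [544.4, -229.2, 166.3]
eef_rot: [[0.226, 0.974, 0.0], [0.974, -0.226, 0.001], [0.001, 0.0, -1.0]]
force: [-0.2, 1.2, -1.5]
opening: 0.462
grasp_force: 35.0
```

>>> {"fn": "jog_arm", "kwargs": {"rows": [[[0, 0, 0], -0.03], [[0, 0, 0], -0.06], [[0, 0, 0], -0.09], [[0, 0, 0], -0.12], [[0, 0, 0], -0.15], [[0, 0, 0], -0.17], [[0, 0, 0], -0.19], [[0, 0, 0], -0.21], [[0, 0, 0], -0.21]]}}

```text
clock: 13.73
tool_pos: [544.0, -229.3, 165.8]
eef_rot: [[-0.096, 0.995, -0.001], [0.995, 0.096, 0.001], [0.001, -0.001, -1.0]]
force: [0.0, 0.1, -4.4]
opening: 0.463
grasp_force: 35.0
```

Run:
```python
from h import *
o=observe();print(o["tool_pos"],o["force"],np.round(o["wrist_torque"],2),o["clock"],o["qpos"][5],np.degrees(np.arctan2(o["eef_rot"][1][0],o["eef_rot"][0][0])))
```

```text
[ 543.97208483 -229.26090073  165.75068576] [ 2.54570321e-03  7.44254846e-02 -4.42795012e+00] [ 0.07 -0.01 -0.06] 13.7333 -0.6252370401633833 95.53552250969818
```

The contact is gone (force back to the bare weight), so a slot is over the peg. I lower the last 8 mm slowly.

>>> {"fn": "jog_arm", "kwargs": {"rows": [[[0, 0, 0.01], 0], [[0, 0, 0.02], 0], [[0, 0, 0.03], 0], [[0, 0, 0.04], 0], [[0, 0, 0.05], 0], [[0, 0, 0.06], 0], [[0, 0, 0.07], 0], [[0, 0, 0.075], 0], [[0, 0, 0.075], 0]]}}

```text
clock: 14.48
tool_pos: [543.7, -229.3, 158.5]
eef_rot: [[-0.095, 0.995, -0.001], [0.995, 0.095, 0.001], [0.001, -0.001, -1.0]]
force: [-4.7, 1.5, -3.1]
opening: 0.464
grasp_force: 35.0
```

Run:
```python
from h import *
o=observe();print(o["tool_pos"],o["force"],np.round(o["wrist_torque"],2),o["clock"])
```

```text
[ 543.72076953 -229.28850263  158.50291429] [-4.65847286  1.52158671 -3.07123711] [0.32 0.98 0.08] 14.4833
```

>>> {"fn": "jog_arm", "kwargs": {"rows": [[[0, 0, 0], -0.015], [[0, 0, 0], -0.03], [[0, 0, 0.005], -0.03], [[0, 0, 0.01], -0.03], [[0, 0, 0.012], -0.03], [[0, 0, 0.012], -0.03]]}}

```text
clock: 14.98
tool_pos: [544.2, -229.4, 157.8]
eef_rot: [[-0.142, 0.99, 0.0], [0.99, 0.142, 0.0], [0.0, 0.0, -1.0]]
force: [-3.4, 2.0, -2.0]
opening: 0.466
grasp_force: 35.0
```

Run:
```python
from h import *
o=observe();print(o["tool_pos"],o["force"],np.round(o["wrist_torque"],2),o["clock"])
```

```text
[ 544.21286695 -229.41879095  157.83056154] [-3.36486039  1.96822183 -1.99617042] [0.48 0.75 0.05] 14.9833
```

>>> {"fn": "jog_arm", "kwargs": {"rows": [[[0, 0, 0], 0], [[0, 0, 0], 0], [[0, 0, 0], 0], [[0, 0, 0], 0]], "hand": 0.6, "grip_force": 10}}

```text
clock: 15.32
tool_pos: [545.0, -230.0, 158.4]
eef_rot: [[-0.142, 0.99, 0.002], [0.99, 0.142, -0.001], [-0.002, 0.002, -1.0]]
force: [0.2, 0.9, 0.4]
opening: 0.594
grasp_force: 0.0
```

>>> {"fn": "jog_arm", "kwargs": {"rows": [[[0, 0, 0], 0], [[0, 0, 0], 0], [[0, 0, 0], 0], [[0, 0, 0], 0], [[0, 0, 0], 0], [[0, 0, 0], 0]], "hand": 1}}

```text
clock: 15.82
tool_pos: [544.3, -229.5, 157.7]
eef_rot: [[-0.142, 0.99, 0.0], [0.99, 0.142, -0.0], [-0.0, 0.0, -1.0]]
force: [0.2, -0.7, -0.4]
opening: 0.974
grasp_force: 0.0
```

>>> {"fn": "jog_arm", "kwargs": {"rows": [[[0, 0, -0.1], 0], [[0, 0, -0.3], 0], [[0, 0, -0.6], 0], [[0, 0, -0.9], 0], [[0, 0, -1], 0], [[0, 0, -1], 0]]}}

```text
clock: 16.32
tool_pos: [545.4, -230.1, 261.7]
eef_rot: [[-0.142, 0.99, 0.006], [0.99, 0.142, -0.004], [-0.005, 0.006, -1.0]]
force: [0.4, 0.5, -0.1]
opening: 1.005
grasp_force: 0.0
```

>>> {"fn": "jog_arm", "kwargs": {"rows": [[[-0.3, 0, -0.2], 0], [[-0.6, 0, -0.3], 0], [[-0.8, 0, -0.3], 0], [[-0.8, 0, -0.3], 0], [[-0.8, 0, -0.3], 0]]}}

```text
clock: 16.73
tool_pos: [555.0, -309.1, 285.6]
eef_rot: [[-0.14, 0.99, -0.003], [0.99, 0.14, 0.002], [0.002, -0.002, -1.0]]
force: [0.3, 0.2, 0.2]
opening: 1.004
grasp_force: 0.0
```

Run:
```python
from h import *
import pickle
o=observe();print(o["tool_pos"],o["force"],o["clock"])
for c in("side","wrist"): cv2.imwrite(f"pics/{c}4.png",grab_frame(c))
pickle.dump((camera_params("wrist"),o),open("w4.pkl","wb"))
a=cv2.resize(cv2.imread("pics/side4.png")[120:240,230:350],None,fx=3.5,fy=3.5,interpolation=2)
b=cv2.imread("pics/wrist4.png")[:,90:470]
m=np.hstack([a,b]);print(m.shape);cv2.imwrite("pics/m4.png",m)
s=camera_params("side")
for z in(75,80): # predicted lower edge of flanges if seated/unseated
    print(z,proj(s,np.array([544,-229.,z])))
```

```text
[ 554.96086328 -309.0964536   285.59758195] [0.26777638 0.1808007  0.17538681] 16.7333
(420, 800, 3)
75 [286.97954092 184.04984084]
80 [286.99254131 182.73329943]
```

View pics/m4.png

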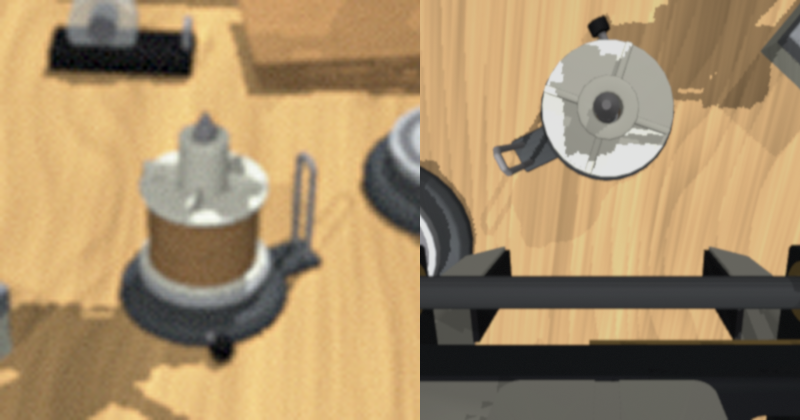

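The side view shows the spool on the small stand with the spindle tip out of its neck, the lower flange on the turntable and the winding level. The wrist view shows it concentric with the spindle at ≈(607,107). I check the height numerically.

Run:
```python
from h import *
import pickle
s=camera_params("side");w,o=pickle.load(open("w4.pkl","rb"))
a=np.linspace(0,2*np.pi,90)
for dz in (0,9):
    P=np.array([proj(s,np.array([544.3+55*np.cos(t),-229.5+55*np.sin(t),120+dz])) for t in a])
    print(dz,"side crop flange box",((P.min(0)-[230,120])*3.5).round(),((P.max(0)-[230,120])*3.5).round(), "tip",((proj(s,np.array([544.3,-229.5,190.]))-[230,120])*3.5).round())
    P=np.array([proj(w,np.array([544.3+55*np.cos(t),-229.5+55*np.sin(t),120+dz])) for t in a])
    print("wrist",(P.min(0)-[90-420,0]).round(1),(P.max(0)-[90-420,0]).round(1))
```

```text
0 side crop flange box [135. 145.] [264. 221.] tip [200. 111.]
wrist [539.6  37.9] [672.3 176.4]
9 side crop flange box [134. 136.] [265. 212.] tip [200. 111.]
wrist [537.5  35. ] [674.3 177.9]
```

```bash
python3 -c "
from cell import *
print(job_done())"
```

```text
the job is handed in; nothing more can be done
None
```

The full kraft spool is mounted neck up on the smaller stand, lowered in the grip all the way, and turned until a slot took the drive peg. The final camera check agrees with it lying flat on the turntable. I left the empty spool, candle and gift box alone and handed the job in at about 17 s; it returned no verdict.

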